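Slide the round-knob detergent cartridge onto the doser

TASK

Slide the bar-handled cartridge in the middle of the dosing tray away from the doser, fully home into the empty bay, then slide the round-knobbed cartridge into the middle and on towards the doser until it has pressed the doser's stiff button fully in. Slide them flat, without lifting or tipping, and gently: feel for where each comes up hard and do not force it or press the button with anything else. Leave the third cartridge and everything else where they are, and let go.

Things in the scene. Friction and masses are not known exactly. Their poses are not given: they have to be found in the camera images.
- tray: Fixed grey tray, plus-shaped track: middle, left (+y), right, near (-x), far (+x) bays at 71 mm pitch. Origin: middle bay's underside; x to the doser, z up. Floor 6 mm, wall tops 20 mm high. Channels 71 mm wide (2.5 mm play each side), inner corners cut 6 mm. End walls 106.5 mm from the origin in near, left, right bays; none in the far bay, only the button. Spans x -115 to 152, y +-115 mm.
- tray_walls: The walls and raised corners of the tray, fixed on its floor, 6 to 20 mm above the work surface; same origin and axes as the tray. A cartridge forced against them with over 35 N would crack.
- doser: Fixed white block with a steel stub on top, 34 x 66 x 38 mm, on the tray floor at the outer end of the far bay. Origin: centre of its underside, 141 mm from the tray's origin along tray x. Its face towards the tray carries a steel collar and the black button, 16 mm diameter, axis 19 mm above the work surface.
- valve (a joint): How far the doser's button is pressed, m: 0 out, 0.010 fully in. Stiff (about 5 N all the way), stays where pushed, comes up hard at 0.010. How far it stands out differs from day to day and is not measured: when it is fully in, the pressing cartridge's origin is somewhere from 66 to 76 mm from the tray's origin along tray x. Over 25 N would damage it.
- blocker: Bar-handled white cartridge in the middle bay, 66 x 66 x 22 mm with 4 mm cut corners, about 0.35 kg, loose on the slick tray floor (friction about 0.2). Origin: centre of its underside; axes as the tray's. On top a bar grip, 14 mm along x, 40 mm along y, from 22 to 46 mm above the origin. Fully home in the near bay its origin is at tray x = -73.5 mm.
- round_one: Round-knobbed white cartridge that starts in the left or the right bay, 66 x 66 x 22 mm with 4 mm cut corners, about 0.35 kg, loose on the slick tray floor (friction about 0.2). Origin: centre of its underside; axes as the tray's. On top in its centre a round knob, 24 mm diameter, from 22 to 46 mm above the origin.
- spare: The other bar-handled cartridge, like the blocker, in the side bay across from the round-knobbed one, 66 x 66 x 22 mm with 4 mm cut corners, about 0.35 kg, loose on the slick tray floor (friction about 0.2). Origin: centre of its underside; axes as the tray's. It stays there.
- dose_cap: Blue dosing cap, 34 mm diameter, 22 mm high, on a corner of the tray, a bystander: leave it where it is. Origin: centre of its underside.
- clothes_peg: Wooden clothes peg, 55 x 10 x 12 mm, lying on a corner of the tray, a bystander: leave it where it is. Origin: centre of its underside.
- detergent: Blue detergent bottle, 90 mm diameter, 230 mm high, a bystander: leave it where it is. Origin: centre of its underside.
- softener: White softener bottle with a green cap, 72 mm diameter, 190 mm high, a bystander: leave it where it is. Origin: centre of its underside.
- stain_jar: Jar, 72 mm diameter, 90 mm high, a bystander: leave it where it is. Origin: centre of its underside.
- scrub_brush: Brush with a handle, lying on the table, a bystander: leave it where it is. Origin: centre of its underside.
- measure_cup: White measuring cup, 76 mm diameter, 70 mm high, a bystander: leave it where it is. Origin: centre of its underside.
There are look-alikes about, which are no part of the job. What is shaped like the round_one but orange or pink is not meant. What is shaped like the blocker but orange is not meant.

How it is judged:
By the outcome, as a careful person would: the job done as asked, in the order asked, and still so for the second after the job is handed in, with the robot touching nothing.
It also fails if it takes over 72 s, if anything falls off the work surface, if the arm or the gripper's body presses on something with over 40 N, if the wrist force passes 120 N, or if a joint passes its speed limit or range.

ROBOT

A 6-joint arm with a two-finger parallel gripper is mounted at the origin on the work surface. World frame = base frame: x ahead of the robot, y to its left, z up, the work surface at z = 0. Lengths are in m, angles in rad, forces in N, time in s.
With the tool pointing down it reaches from about 0.3 to 0.875 m from the base axis. Payload 6.4 kg.
Tool frame: the origin (TCP) lies between the finger pads; the fingertips stand 19 mm ahead of it and the grasp point (between the pads) is the TCP; z points along the fingers, y is the direction in which the jaws open and shut (so a half turn about z gives the same grasp; the last joint's range is limited). The gripper opens to 85 mm and grips with 20 to 120 N. Pads are 22 mm wide; open, the fingers measure 114 mm over their backs; the gripper's body (76 mm by 85 mm) begins 54 mm behind the grasp point. The pads swing forward as they close: fully open they stand 13 mm farther back than shut.
Start: joints at [-1.465, 0.181, 1.607, -0, 1.354, -0.206], TCP at [0.176, -0.547, 0.25] pointing down, gripper open.
Joint ranges: [-2.99, 2.99], [-0.89, 2.07], [0.3, 2.58], [-1.14, 4.28], [0, 2.63], [-3.12, 3.12]. Speed limits (rad/s): [2.57, 2.57, 3.01, 3.14, 3.14, 3.14].

INTERFACE

Orientations are given as a unit quaternion [w, x, y, z].
In Python, from bench import * gives the robot as it stands.
- The arm moves only by the tool apply_moves, never from a script. Its argument "moves" is a list that holds one entry, the list of rows, each a list of 7 numbers: the shift along the tool's x, y, z in cm, then the turn, a rotation vector about the tool's x, y, z in rad, then the opening, from 0 (shut) to 1 (fully open). A call has 1 to 8 rows; each row is the pose to reach, as a shift and turn from the pose commanded when the call began, along the tool's axes at that moment; what a row does not reach only later rows make up. A row lasts 1/10 s, in which the tool goes at most 50 mm and 8.59 degrees, less where a joint would pass 70% of its speed; a pose out of reach is approached as far as the arm can. A call with a gripper value outside its range is refused whole. The fingers move at their own pace and stop on an object; the grip force is fixed at half the most. Time passes only in rows, so rows that repeat a pose let the fingers close. It gives the time, the measured TCP pose, the force and the opening at its end, in the units of the state.
- get_obs(): the state, without advancing time (a new reading comes with each control period).
- camera(name): name is "scene" or "top"; returns the picture (384x512x3 uint8, red, green, blue); there is no depth.
- get_calibration(name): a dict with "vertical_fov" (degrees; the focal length in pixels is half the picture's height over the tangent of half this angle, whatever the lens; pixels are square), "cx", "cy" (the principal point, pixels), "R" (3x3) and "t" (3): a world point X has camera coordinates R X + t. Camera axes: x right, y down, z forward; pixel columns grow to the right and rows downward; lengths in m; the calibration is good to about 2 mm. A picture is of the moment at which its call begins. get_calibration takes no time and is no camera call.
- hand_in(): hands the job in, once; it reports no verdict.
The state is a dict: "time_s": time; "q": joint angles; "dq": joint speeds; "joint_efforts": joint torques, N m; "eef_pos": TCP position; "eef_rot": TCP orientation; "wrist_force": force on the tool from outside, world axes, zero at the start; "torque": the same for the moment, N m; "opening": opening from 0.0 (shut) to 1.0 (fully open).
Only numpy, scipy, OpenCV 4.12 (cv2) and the standard library are available. Lean on these libraries where they do the work, as an engineer would, in place of code of your own. Each camera call takes 0.05 s, during which the arm holds its last target. There are 200 camera calls.

## Working session

There is one attempt and no reset: what is moved stays moved. The work goes in short steps, Python scripts to look and compute and a tool call to move; the robot and the scene stay as the last step left them, time stands still between calls to the robot, and variables do not carry over. Pictures are saved under pics/ and viewed, about 8 in all and at most 12, crops included, and the job is handed in when it is done.

Besides the shell and the picture viewer there is one more tool, called after ">>>" by a JSON object that holds its "name" and its "arguments", one argument or row to a line. apply_moves: Moves the arm, as the interface text tells. Its arguments: {"type":"object","properties":{"moves":{"type":"array","items":{"type":"array","items":{"type":"array","items":{"type":"number"}}}}},"required":["moves"]}

```bash
mkdir -p pics
python3 - <<'E'
from bench import *
import cv2,numpy as np
for n in("scene","top"):
    im=camera(n); cv2.imwrite(f"pics/{n}0.png",im[:,:,::-1]); c=get_calibration(n); print(n,c)
a=[cv2.imread(f"pics/{n}0.png") for n in("scene","top")]
cv2.imwrite("pics/t_big.png",cv2.resize(a[1],(800,600),interpolation=cv2.INTER_CUBIC))
cv2.imwrite("pics/s_big.png",cv2.resize(a[0],(800,600),interpolation=cv2.INTER_CUBIC))
print(get_obs())
E
```

```text
scene {'vertical_fov': 51.958873533988466, 'cx': 261.2922111062437, 'cy': 192.95778475183405, 'R': array([[-0.01834613,  0.99975882, -0.0120714 ],
       [ 0.78515957,  0.00693104, -0.61925473],
       [-0.61902171, -0.0208389 , -0.78509736]]), 't': array([-0.02516067, -0.40674248,  1.48506737])}
top {'vertical_fov': 42.135732295310916, 'cx': 253.5091902467083, 'cy': 193.6238522388718, 'R': array([[ 0.0264238 , -0.99964036,  0.00457624],
       [-0.99496946, -0.0267423 , -0.09654338],
       [ 0.09663103, -0.00200218, -0.99531826]]), 't': array([0.05219519, 0.54874866, 1.49457474])}
{'time_s': 0.1, 'q': array([-1.46528505e+00,  1.81485128e-01,  1.60788619e+00, -1.66126323e-05,
        1.35379529e+00, -2.06318988e-01]), 'dq': array([ 0.00051056,  0.00120805, -0.00121902, -0.00040726,  0.00086498,
        0.00185482]), 'joint_efforts': array([ 7.77154892e-04, -4.45872295e+01, -3.52236128e+01, -2.54548822e-04,
        4.17119081e-03,  3.57549050e-05]), 'eef_pos': array([ 0.17636302, -0.54680502,  0.24947443]), 'eef_rot': array([-7.86381745e-04,  9.87869254e-01,  1.55285919e-01,  3.15498580e-05]), 'wrist_force': array([-0.89847297, -0.01404924, -0.18164194]), 'torque': array([-0.05411395, -0.01552915,  0.06560195]), 'opening': 0.9977104777701867}
```

View pics/t_big.png

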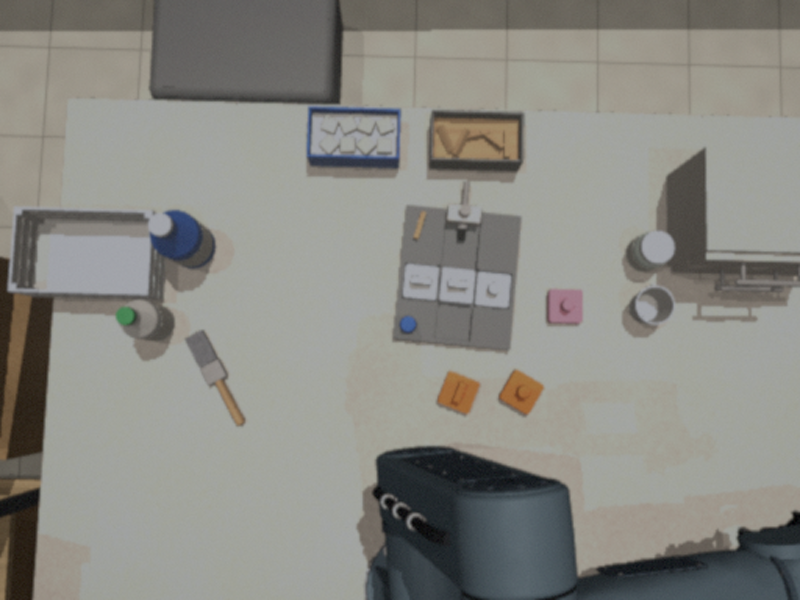

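View pics/s_big.png

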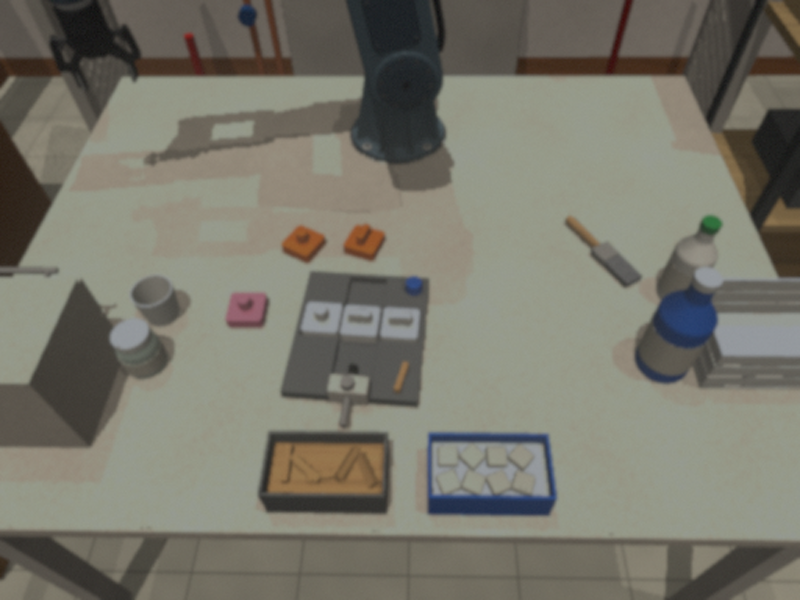

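```bash
cat > h.py <<'E'
import numpy as np,cv2
from bench import *
def ray(n,uv,z):
    c=get_calibration(n); f=192/np.tan(np.radians(c["vertical_fov"]/2)); R=np.array(c["R"]);t=np.array(c["t"])
    uv=np.atleast_2d(uv).astype(float)
    d=np.c_[(uv[:,0]-c["cx"])/f,(uv[:,1]-c["cy"])/f,np.ones(len(uv))]@R; C=-R.T@t
    return (C+d*((z-C[2])/d[:,2])[:,None])[:,:2]
def rect(n,m,z):
    k=max(cv2.findContours(m,cv2.RETR_EXTERNAL,cv2.CHAIN_APPROX_NONE)[0],key=cv2.contourArea)[:,0]
    p=ray(n,k,z); h=cv2.minAreaRect((p*1000).astype(np.float32)); return h
E
python3 - <<'E'
from h import *
for n,roi in(("top",(250,125,340,230)),("scene",(178,170,280,262))):
    im=cv2.imread(f"pics/{n}0.png"); hsv=cv2.cvtColor(im,cv2.COLOR_BGR2HSV); x0,y0,x1,y1=roi
    W=np.zeros(im.shape[:2],np.uint8); W[y0:y1,x0:x1]=1
    dark=((hsv[...,2]<125)&(hsv[...,1]<70)).astype(np.uint8)*W
    dark=cv2.morphologyEx(dark,cv2.MORPH_OPEN,np.ones((3,3)))
    print(n,"tray z0/z20",rect(n,dark,0),rect(n,dark,.02))
    wh=((hsv[...,2]>150)&(hsv[...,1]<40)).astype(np.uint8)*W
    N,L,S,C=cv2.connectedComponentsWithStats(wh,connectivity=4)
    for i in range(1,N):
        if 100<S[i,4]<1500: print(S[i],rect(n,(L==i).astype(np.uint8),.028))
    v=cv2.resize(im[y0:y1,x0:x1],None,fx=5,fy=5,interpolation=cv2.INTER_CUBIC)
    o=np.dstack([wh*255,dark*255,dark*0])[y0:y1,x0:x1]; o=cv2.resize(o,None,fx=2,fy=2)
    cv2.imwrite(f"pics/c_{n}.png",v); cv2.imwrite(f"pics/m_{n}.png",o)
a,b=[cv2.imread(f"pics/m_{n}.png") for n in("top","scene")]; c=cv2.imread("pics/c_top.png")
H=max(c.shape[0],a.shape[0]+b.shape[0]); o=np.zeros((H,c.shape[1]+max(a.shape[1],b.shape[1]),3),np.uint8)
o[:c.shape[0],:c.shape[1]]=c; o[:a.shape[0],c.shape[1]:c.shape[1]+a.shape[1]]=a; o[a.shape[0]:a.shape[0]+b.shape[0],c.shape[1]:c.shape[1]+b.shape[1]]=b
cv2.imwrite("pics/comb.png",o); print(o.shape)
E
```

```text
top tray z0/z20 ((670.9068603515625, -57.48175048828125), (229.98654174804688, 135.55746459960938), 85.81534576416016) ((667.391845703125, -55.828529357910156), (227.0003204345703, 133.7973175048828), 85.81535339355469)
[258 169  23  23 381] ((590.6598510742188, 20.85381507873535), (63.83482360839844, 63.45511245727539), 85.79130554199219)
[282 171  22  23 384] ((585.7135620117188, -50.87528610229492), (63.45573806762695, 63.856449127197266), 86.3084487915039)
[305 174  22  22 396] ((578.8110961914062, -120.73523712158203), (63.33501434326172, 63.67192840576172), 85.55683898925781)
scene tray z0/z20 ((596.9676513671875, -53.208984375), (239.1122283935547, 296.4610290527344), 85.94908905029297) ((611.002685546875, -50.75468444824219), (233.87852478027344, 289.97210693359375), 85.94908905029297)
[178 170  20  73 745] ((575.31298828125, -170.21200561523438), (253.86932373046875, 56.6868896484375), 8.52510929107666)
[194 195  23  17 233] ((575.521728515625, -120.65589904785156), (57.83182907104492, 56.281063079833984), 85.58746337890625)
[274 196   6  27 121] ((594.9564819335938, 78.6287841796875), (13.854179382324219, 89.2838363647461), 89.45758056640625)
[219 197  23  17 169] ((582.0950317382812, -50.59551239013672), (58.152164459228516, 55.715118408203125), 85.21266174316406)
[245 198  22  17 184] ((585.8787841796875, 20.271141052246094), (55.45407485961914, 58.29698944091797), 0.520117998123169)
[269 223  11  39 296] ((700.2892456054688, 71.9708023071289), (25.17522621154785, 115.5311050415039), 89.45758056640625)
[178 255  33   7 112] ((757.6514282226562, -132.71945190429688), (85.02955627441406, 16.624942779541016), 81.99130249023438)
(525, 654, 3)
```

View pics/comb.png

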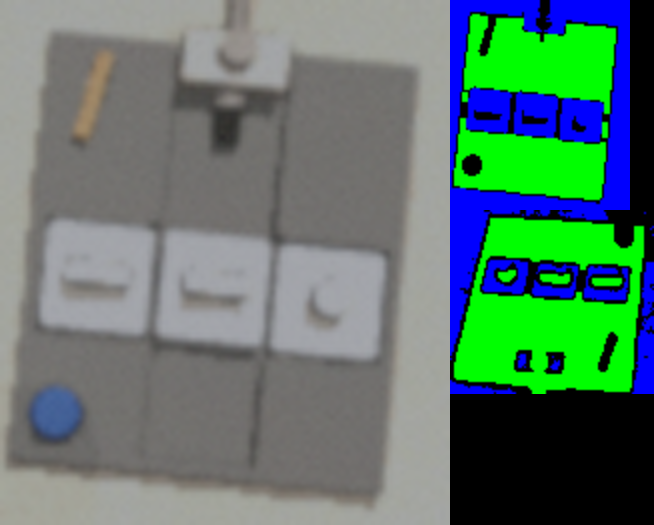

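The top view shows the tray turned about -4.2°. The blocker is in the middle at about (293,181) px, the round one in the right bay at (316,185), and the spare in the left bay. Next I'll refine the tray frame and work out the first move.

```bash
cat >> h.py <<'E'
from scipy.spatial.transform import Rotation as Ro
def row(x,y,z,phi):
    "target in mm, deg of tool x axis; row for a call beginning now"
    o=get_obs(); q=np.array(o["eef_rot"]); R=Ro.from_quat(q[[1,2,3,0]])
    a,b=np.radians(phi),0; T=Ro.from_matrix(np.c_[[np.cos(a),np.sin(a),0],[np.sin(a),-np.cos(a),0],[0,0,-1]])
    d=R.inv().apply(np.array([x,y,z])-1000*np.array(o["eef_pos"]))/10
    return np.round(d,2),np.round((R.inv()*T).as_rotvec(),3),"t",o["time_s"],"tcp",np.round(1000*np.array(o["eef_pos"]),1),"F",np.round(o["wrist_force"],1),"open",round(o["opening"],3)
E
python3 - <<'E'
from h import *
im=cv2.imread("pics/top0.png"); hsv=cv2.cvtColor(im,cv2.COLOR_BGR2HSV)
W=np.zeros(im.shape[:2],np.uint8); W[125:230,250:340]=1
dark=((hsv[...,2]<125)&(hsv[...,1]<70)).astype(np.uint8)*W
dark=cv2.morphologyEx(dark,cv2.MORPH_OPEN,np.ones((3,3)))
N,L,S,C=cv2.connectedComponentsWithStats(dark)
pts=np.vstack([np.argwhere(L==i)[:,::-1] for i in range(1,N) if S[i,4]>300])
for z in(0,.02):
    h=cv2.minAreaRect((ray("top",pts,z)*1000).astype(np.float32)); print(h)
    th=np.radians(h[2] if h[2]<45 else h[2]-90); print(np.degrees(th),np.array(h[0])-18.5*np.array([np.cos(th),np.sin(th)]))
print(row(585,-50.5,120,85.85))
E
```

```text
((602.42822265625, -52.49311828613281), (230.15635681152344, 272.693603515625), 85.86956787109375)
-4.13043212890625 [583.97627332 -51.16061479]
((599.8023071289062, -50.9046630859375), (227.1678924560547, 269.1528015136719), 85.86956787109375)
-4.13043212890625 [581.35035779 -49.57215959]
(array([ 54.12, -34.68,  13.02]), array([-1.000e-03, -1.000e-03, -1.187e+00]), 't', 0.1, 'tcp', array([ 176.4, -546.8,  249.5]), 'F', array([-0.9, -0. , -0.2]), 'open', 0.998)
```

>>> {"name": "apply_moves", "arguments": {
  "moves": [
    [[54.1,-34.7,0,0,0,-1.187,1],[54.1,-34.7,0,0,0,-1.187,1],[54.1,-34.7,0,0,0,-1.187,1],[54.1,-34.7,0,0,0,-1.187,1],[54.1,-34.7,0,0,0,-1.187,1],[54.1,-34.7,0,0,0,-1.187,1],[54.1,-34.7,0,0,0,-1.187,1],[54.1,-34.7,0,0,0,-1.187,1]]
  ]
}}

```text
time_s: 0.9
eef_pos: [0.4314, -0.2365, 0.2502]
eef_rot: [-0.0, 0.73, 0.683, -0.0]
wrist_force: [1.2, -1.3, 0.2]
opening: 0.998
```

```bash
python3 -c "
from h import *
print(row(585.3,-50.5,130,85.85))"
```

```text
(array([19.58, 14.13, 12.02]), array([-0.   , -0.   ,  0.006]), 't', 0.9, 'tcp', array([ 431.4, -236.5,  250.2]), 'F', array([ 1.2, -1.3,  0.2]), 'open', 0.998)
```

>>> {"name": "apply_moves", "arguments": {
  "moves": [
    [[19.5,14.1,12,0,0,0,1],[19.5,14.1,12,0,0,0,1],[19.5,14.1,12,0,0,0,1],[19.5,14.1,12,0,0,0,1],[19.5,14.1,12,0,0,0,1],[19.5,14.1,12,0,0,0,1],[19.5,14.1,12,0,0,0,1],[19.5,14.1,12,0,0,0,1]]
  ]
}}

```text
time_s: 1.7
eef_pos: [0.5848, -0.054, 0.1298]
eef_rot: [-0.001, 0.732, 0.682, -0.001]
wrist_force: [-0.1, 0.1, 0.1]
opening: 1.001
```

```bash
python3 -c "
from h import *
print(row(585.3,-50.5,52,85.85))
import cv2
a=camera('top')[:,:,::-1];b=camera('scene')[:,:,::-1]
v=[cv2.resize(i,(400,400),interpolation=cv2.INTER_CUBIC) for i in (a[120:240,240:360],b[150:270,160:280])]
cv2.imwrite('pics/v2.png',np.hstack(v))"
```

```text
(array([0.35, 0.04, 7.78]), array([-0.001,  0.   ,  0.001]), 't', 1.7, 'tcp', array([584.8, -54. , 129.8]), 'F', array([-0.1,  0.1,  0.1]), 'open', 1.001)
```

View pics/v2.png

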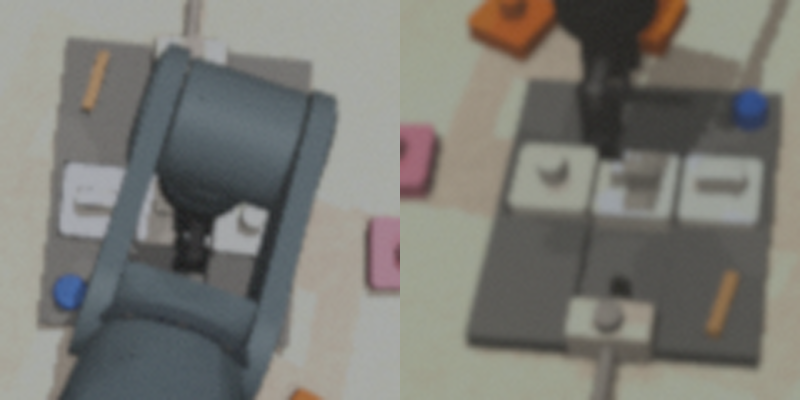

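```bash
python3 -c "
from h import *
c=get_calibration('scene'); f=192/np.tan(np.radians(c['vertical_fov']/2))
for p in ([.5848,-.054,.1298],[.5848,-.054,.111],[.635,-.054,.13],[.5848,-.054,.19],[.5853,-.0505,.052]):
    X=c['R']@np.array(p)+c['t']; u=f*X[:2]/X[2]+[c['cx'],c['cy']]; print(u,(u-[160,150])*400/120+[400,0])"
```

```text
[226.04733404 182.03677804] [620.15778012 106.78926014]
[226.63518582 186.61550428] [622.11728607 122.05168093]
[224.56951294 197.31379657] [615.23170981 157.71265523]
[224.04521642 166.4424587 ] [613.48405474  54.80819567]
[229.63414985 200.32896237] [632.11383283 167.76320791]
```

>>> {"name": "apply_moves", "arguments": {
  "moves": [
    [[0.4,0,2,0,0,0,1],[0.4,0,4,0,0,0,1],[0.4,0,6,0,0,0,1],[0.4,0,7,0,0,0,1],[0.4,0,7.5,0,0,0,1],[0.4,0,7.8,0,0,0,1],[0.4,0,7.8,0,0,0,1]]
  ]
}}

```text
time_s: 2.5
eef_pos: [0.5859, -0.0505, 0.0529]
eef_rot: [0.0, 0.732, 0.681, 0.0]
wrist_force: [0.3, 0.3, 0.3]
opening: 0.999
```

```bash
python3 -c "
from h import *
print(row(585.3,-50.5,52,85.85))
import cv2
a=camera('top')[:,:,::-1];b=camera('scene')[:,:,::-1]
v=[cv2.resize(i,(400,400),interpolation=cv2.INTER_CUBIC) for i in (a[120:240,240:360],b[150:270,160:280])]
cv2.imwrite('pics/v3.png',np.hstack(v))"
```

```text
(array([-0.  , -0.06,  0.09]), array([0.001, 0.   , 0.   ]), 't', 2.5, 'tcp', array([585.9, -50.5,  52.9]), 'F', array([0.3, 0.3, 0.3]), 'open', 0.999)
```

View pics/v3.png

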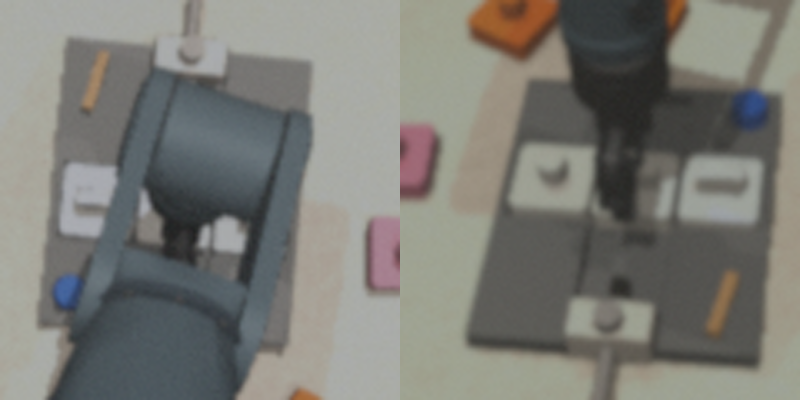

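>>> {"name": "apply_moves", "arguments": {
  "moves": [
    [[0,0,0.1,0,0,0,0.4],[0,0,0.1,0,0,0,0.3],[0,0,0.1,0,0,0,0.25],[0,0,0.1,0,0,0,0.25],[0,0,0.1,0,0,0,0.25]]
  ]
}}

```text
time_s: 3.1
eef_pos: [0.5856, -0.0501, 0.0513]
eef_rot: [-0.0, 0.732, 0.681, 0.0]
wrist_force: [-0.0, -0.0, 0.0]
opening: 0.248
```

>>> {"name": "apply_moves", "arguments": {
  "moves": [
    [[0,0,0,0,0,0,0.2],[0,0,0,0,0,0,0.15],[0,0,0,0,0,0,0.1],[0,0,0,0,0,0,0.1],[0,0,0,0,0,0,0.1]]
  ]
}}

```text
time_s: 3.6
eef_pos: [0.5856, -0.0501, 0.0514]
eef_rot: [-0.0, 0.732, 0.681, -0.0]
wrist_force: [-1.5, -0.3, 3.0]
opening: 0.147
```

>>> {"name": "apply_moves", "arguments": {
  "moves": [
    [[0,-0.6,0,0,0,0,0.1],[0,-1.4,0,0,0,0,0.1],[0,-2.2,0,0,0,0,0.1],[0,-3.0,0,0,0,0,0.1],[0,-3.8,0,0,0,0,0.1],[0,-4.5,0,0,0,0,0.1],[0,-5,0,0,0,0,0.1],[0,-5,0,0,0,0,0.1]]
  ]
}}

```text
time_s: 4.4
eef_pos: [0.5346, -0.0464, 0.0514]
eef_rot: [-0.001, 0.732, 0.681, -0.001]
wrist_force: [-3.4, -0.2, 5.5]
opening: 0.15
```

>>> {"name": "apply_moves", "arguments": {
  "moves": [
    [[0,-0.5,0,0,0,0,0.1],[0,-1,0,0,0,0,0.1],[0,-1.4,0,0,0,0,0.1],[0,-1.7,0,0,0,0,0.1],[0,-1.9,0,0,0,0,0.1],[0,-2.0,0,0,0,0,0.1],[0,-2.0,0,0,0,0,0.1]]
  ]
}}

```text
time_s: 5.1
eef_pos: [0.5157, -0.0451, 0.0514]
eef_rot: [-0.0, 0.732, 0.681, -0.0]
wrist_force: [0.0, -0.4, 3.6]
opening: 0.149
```

>>> {"name": "apply_moves", "arguments": {
  "moves": [
    [[0,-0.1,0,0,0,0,0.1],[0,-0.2,0,0,0,0,0.1],[0,-0.2,0,0,0,0,0.1]]
  ]
}}

```text
time_s: 5.4
eef_pos: [0.5139, -0.045, 0.0514]
eef_rot: [0.0, 0.732, 0.681, 0.0]
wrist_force: [2.0, 0.1, 3.4]
opening: 0.147
```

>>> {"name": "apply_moves", "arguments": {
  "moves": [
    [[0,-0.1,0,0,0,0,0.1],[0,-0.1,0,0,0,0,0.1]]
  ]
}}

```text
time_s: 5.6
eef_pos: [0.5128, -0.0449, 0.0514]
eef_rot: [0.0, 0.732, 0.681, 0.0]
wrist_force: [2.5, 0.4, 4.1]
opening: 0.149
```

>>> {"name": "apply_moves", "arguments": {
  "moves": [
    [[0,-0.1,0,0,0,0,0.1],[0,-0.1,0,0,0,0,0.1]]
  ]
}}

```text
time_s: 5.8
eef_pos: [0.5118, -0.0448, 0.0514]
eef_rot: [0.0, 0.732, 0.681, 0.0]
wrist_force: [3.1, 0.5, 3.5]
opening: 0.147
```

>>> {"name": "apply_moves", "arguments": {
  "moves": [
    [[0,-0.05,0,0,0,0,0.1],[0,-0.1,0,0,0,0,0.1],[0,-0.1,0,0,0,0,0.1]]
  ]
}}

```text
time_s: 6.1
eef_pos: [0.5109, -0.0447, 0.0514]
eef_rot: [0.0, 0.732, 0.681, 0.0]
wrist_force: [2.3, -0.4, 4.6]
opening: 0.147
```

>>> {"name": "apply_moves", "arguments": {
  "moves": [
    [[0,-0.05,0,0,0,0,0.1],[0,-0.1,0,0,0,0,0.1],[0,-0.1,0,0,0,0,0.1]]
  ]
}}

```text
time_s: 6.4
eef_pos: [0.5098, -0.0447, 0.0514]
eef_rot: [0.0, 0.732, 0.681, 0.0]
wrist_force: [2.3, 0.0, 4.6]
opening: 0.149
```

>>> {"name": "apply_moves", "arguments": {
  "moves": [
    [[0,-0.05,0,0,0,0,0.1],[0,-0.05,0,0,0,0,0.1]]
  ]
}}

```text
time_s: 6.6
eef_pos: [0.5094, -0.0447, 0.0514]
eef_rot: [0.0, 0.732, 0.681, 0.0]
wrist_force: [2.4, -0.3, 5.4]
opening: 0.147
```

>>> {"name": "apply_moves", "arguments": {
  "moves": [
    [[0,-0.05,0,0,0,0,0.1],[0,-0.05,0,0,0,0,0.1]]
  ]
}}

```text
time_s: 6.8
eef_pos: [0.5088, -0.0446, 0.0514]
eef_rot: [0.0, 0.732, 0.681, 0.0]
wrist_force: [3.5, -0.6, 5.5]
opening: 0.146
```

>>> {"name": "apply_moves", "arguments": {
  "moves": [
    [[0,-0.05,0,0,0,0,0.1],[0,-0.05,0,0,0,0,0.1]]
  ]
}}

```text
time_s: 7.0
eef_pos: [0.5084, -0.0446, 0.0514]
eef_rot: [0.0, 0.732, 0.681, 0.0]
wrist_force: [2.1, 0.0, 4.9]
opening: 0.149
```

>>> {"name": "apply_moves", "arguments": {
  "moves": [
    [[0,-0.05,0,0,0,0,0.1],[0,-0.05,0,0,0,0,0.1]]
  ]
}}

```text
time_s: 7.2
eef_pos: [0.5083, -0.0446, 0.0514]
eef_rot: [0.001, 0.732, 0.681, 0.0]
wrist_force: [5.9, -0.3, 2.0]
opening: 0.146
```

>>> {"name": "apply_moves", "arguments": {
  "moves": [
    [[0,-0.05,0,0,0,0,0.1],[0,-0.05,0,0,0,0,0.1]]
  ]
}}

```text
time_s: 7.4
eef_pos: [0.5082, -0.0446, 0.0515]
eef_rot: [0.001, 0.732, 0.681, 0.001]
wrist_force: [6.8, 0.2, 1.4]
opening: 0.149
```

>>> {"name": "apply_moves", "arguments": {
  "moves": [
    [[0,-0.03,0,0,0,0,0.1],[0,-0.03,0,0,0,0,0.1]]
  ]
}}

```text
time_s: 7.6
eef_pos: [0.5082, -0.0446, 0.0515]
eef_rot: [0.001, 0.732, 0.681, 0.001]
wrist_force: [7.6, 0.3, 1.2]
opening: 0.144
```

>>> {"name": "apply_moves", "arguments": {
  "moves": [
    [[0,0.08,0,0,0,0,0.1],[0,0.08,0,0,0,0,0.35],[0,0.08,0,0,0,0,0.35],[0,0.08,0,0,0,0,0.35],[0,0.08,-2,0,0,0,0.35],[0,0.08,-5,0,0,0,0.35],[0,0.08,-8,0,0,0,0.6],[0,0.08,-8,0,0,0,0.6]]
  ]
}}

```text
time_s: 8.4
eef_pos: [0.51, -0.0452, 0.135]
eef_rot: [0.003, 0.732, 0.681, 0.001]
wrist_force: [0.5, 0.1, 0.4]
opening: 0.6
```

```bash
python3 -c "
from h import *
print(row(578.8,-120.7,110,-4.15))"
```

```text
(array([-7.03,  7.39,  2.56]), array([ 0.006, -0.003,  1.571]), 't', 8.4, 'tcp', array([510. , -45.2, 135. ]), 'F', array([0.5, 0.1, 0.4]), 'open', 0.6)
```

>>> {"name": "apply_moves", "arguments": {
  "moves": [
    [[-7,7.4,0,0,0,1.571,0.8],[-7,7.4,0,0,0,1.571,0.8],[-7,7.4,0,0,0,1.571,0.8],[-7,7.4,0,0,0,1.571,0.8],[-7,7.4,0,0,0,1.571,0.8],[-7,7.4,0,0,0,1.571,0.8],[-7,7.4,0,0,0,1.571,0.8],[-7,7.4,0,0,0,1.571,0.8]]
  ]
}}

```text
time_s: 9.2
eef_pos: [0.5754, -0.1193, 0.1297]
eef_rot: [-0.001, 0.989, 0.146, -0.001]
wrist_force: [-1.0, 0.1, -1.3]
opening: 0.798
```

```bash
python3 -c "
from h import *
print(row(578.8,-120.7,110,-4.15))"
```

```text
(array([0.28, 0.24, 1.97]), array([-0.001,  0.003,  0.365]), 't', 9.2, 'tcp', array([ 575.4, -119.3,  129.7]), 'F', array([-1. ,  0.1, -1.3]), 'open', 0.798)
```

>>> {"name": "apply_moves", "arguments": {
  "moves": [
    [[0.28,0.24,0,0,0,0.365,0.8],[0.28,0.24,0,0,0,0.365,0.8],[0.28,0.24,1,0,0,0.365,0.8],[0.28,0.24,2,0,0,0.365,0.8],[0.28,0.24,2,0,0,0.365,0.8]]
  ]
}}

```text
time_s: 9.7
eef_pos: [0.578, -0.1203, 0.1085]
eef_rot: [-0.001, 0.999, -0.032, -0.002]
wrist_force: [0.4, 0.7, 0.6]
opening: 0.801
```

```bash
python3 -c "
from h import *
print(row(578.8,-120.7,51.4,-4.15))
import cv2
a=camera('top')[:,:,::-1];b=camera('scene')[:,:,::-1]
v=[cv2.resize(i,(400,400),interpolation=cv2.INTER_CUBIC) for i in (a[120:240,240:360],b[150:270,160:280])]
cv2.imwrite('pics/v4.png',np.hstack(v))"
```

```text
(array([0.11, 0.04, 5.71]), array([-0.002,  0.005,  0.008]), 't', 9.7, 'tcp', array([ 578. , -120.3,  108.5]), 'F', array([0.4, 0.7, 0.6]), 'open', 0.801)
```

View pics/v4.png

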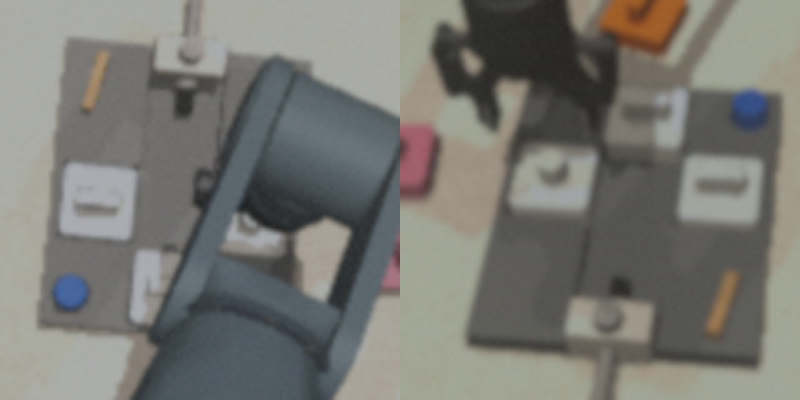

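>>> {"name": "apply_moves", "arguments": {
  "moves": [
    [[0.1,0.05,1.5,0,0.005,0.008,0.8],[0.1,0.05,3.5,0,0.005,0.008,0.8],[0.1,0.05,5,0,0.005,0.008,0.8],[0.1,0.05,5.7,0,0.005,0.008,0.7],[0.1,0.05,5.7,0,0.005,0.008,0.5],[0.1,0.05,5.7,0,0.005,0.008,0.4],[0.1,0.05,5.7,0,0.005,0.008,0.4],[0.1,0.05,5.7,0,0.005,0.008,0.4]]
  ]
}}

```text
time_s: 10.6
eef_pos: [0.5815, -0.1219, 0.0552]
eef_rot: [0.0, 0.999, -0.037, 0.003]
wrist_force: [-0.2, -0.1, 0.0]
opening: 0.398
```

>>> {"name": "apply_moves", "arguments": {
  "moves": [
    [[0,0,0,0,0,0,0.35],[0,0,0,0,0,0,0.3],[0,0,0,0,0,0,0.25],[0,0,0,0,0,0,0.2],[0,0,0,0,0,0,0.2],[0,0,0,0,0,0,0.2]]
  ]
}}

```text
time_s: 11.2
eef_pos: [0.5812, -0.1217, 0.055]
eef_rot: [0.0, 0.999, -0.037, 0.003]
wrist_force: [-1.5, 2.8, 5.4]
opening: 0.254
```

```bash
python3 -c "
from h import *
print(row(581.4,-49.8,51.4,-4.13))"
```

```text
(array([-0.52, -7.17,  0.35]), array([ 0.   , -0.006, -0.002]), 't', 11.2, 'tcp', array([ 581.2, -121.7,   55. ]), 'F', array([-1.5,  2.8,  5.4]), 'open', 0.254)
```

>>> {"name": "apply_moves", "arguments": {
  "moves": [
    [[0,0,0,0,0,0,0.4],[0,0,0,0,0,0,0.4],[-0.22,0,0.3,0,-0.006,0,0.4],[-0.22,0,0.3,0,-0.006,0,0.4],[-0.22,0,0.3,0,-0.006,0,0.4]]
  ]
}}

```text
time_s: 11.7
eef_pos: [0.5785, -0.1215, 0.0509]
eef_rot: [-0.0, 0.999, -0.037, -0.001]
wrist_force: [-0.3, -0.2, -0.7]
opening: 0.404
```

>>> {"name": "apply_moves", "arguments": {
  "moves": [
    [[0,0,0,0,0,0,0.3],[0,0,0,0,0,0,0.25],[0,0,0,0,0,0,0.2],[0,0,0,0,0,0,0.2],[0,0,0,0,0,0,0.2]]
  ]
}}

```text
time_s: 12.2
eef_pos: [0.5789, -0.1216, 0.0515]
eef_rot: [0.0, 0.999, -0.037, -0.0]
wrist_force: [-0.8, -1.1, 1.7]
opening: 0.251
```

```bash
python3 -c "
from h import *
print(row(581.4,-49.8,51.4,-4.13))"
```

```text
(array([-0.28, -7.18,  0.01]), array([ 0.   ,  0.001, -0.002]), 't', 12.2, 'tcp', array([ 578.9, -121.6,   51.5]), 'F', array([-0.8, -1.1,  1.7]), 'open', 0.251)
```

>>> {"name": "apply_moves", "arguments": {
  "moves": [
    [[-0.1,-0.5,0,0,0,0,0.2],[-0.2,-1.2,0,0,0,0,0.2],[-0.2,-2.0,0,0,0,0,0.2],[-0.2,-2.8,0,0,0,0,0.2],[-0.2,-3.5,0,0,0,0,0.2],[-0.2,-4,0,0,0,0,0.2],[-0.2,-4,0,0,0,0,0.2]]
  ]
}}

```text
time_s: 12.9
eef_pos: [0.58, -0.0802, 0.0515]
eef_rot: [-0.0, 0.999, -0.037, -0.0]
wrist_force: [2.0, 2.5, 3.9]
opening: 0.258
```

>>> {"name": "apply_moves", "arguments": {
  "moves": [
    [[0,-0.5,0,0,0,0,0.2],[0,-1.2,0,0,0,0,0.2],[0,-2.0,0,0,0,0,0.2],[0,-2.6,0,0,0,0,0.2],[0,-3,0,0,0,0,0.2],[0,-3.15,0,0,0,0,0.2],[0,-3.15,0,0,0,0,0.2]]
  ]
}}

```text
time_s: 13.6
eef_pos: [0.5819, -0.0493, 0.0515]
eef_rot: [-0.0, 0.999, -0.037, -0.001]
wrist_force: [-0.3, -1.5, 6.2]
opening: 0.257
```

```bash
python3 -c "
from h import *
print(row(581.4,-49.8,51.4,-4.13))
import cv2
a=camera('top')[:,:,::-1];b=camera('scene')[:,:,::-1]
v=[cv2.resize(i,(400,400),interpolation=cv2.INTER_CUBIC) for i in (a[120:240,240:360],b[150:270,160:280])]
cv2.imwrite('pics/v5.png',np.hstack(v))"
```

```text
(array([-0.05,  0.05,  0.01]), array([-0.   ,  0.001, -0.002]), 't', 13.6, 'tcp', array([581.9, -49.3,  51.5]), 'F', array([-0.3, -1.5,  6.2]), 'open', 0.257)
```

View pics/v5.png

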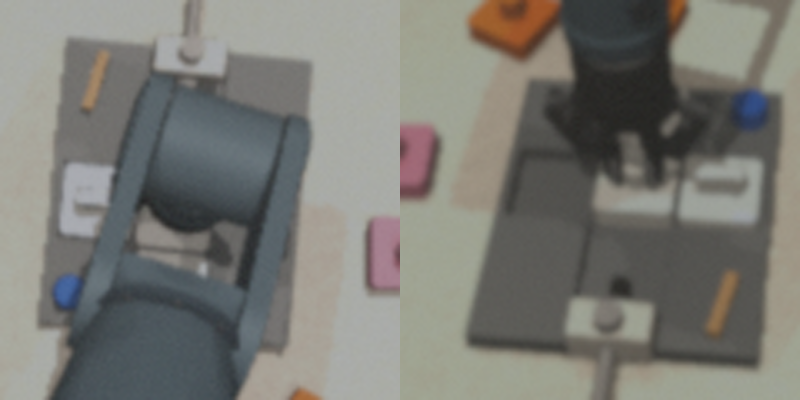

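>>> {"name": "apply_moves", "arguments": {
  "moves": [
    [[0.4,0.05,0,0,0,0,0.2],[0.9,0.05,0,0,0,0,0.2],[1.4,0.05,0,0,0,0,0.2],[1.8,0.05,0,0,0,0,0.2],[2,0.05,0,0,0,0,0.2],[2,0.05,0,0,0,0,0.2]]
  ]
}}

```text
time_s: 14.3
eef_pos: [0.6012, -0.051, 0.0515]
eef_rot: [-0.001, 0.999, -0.037, -0.002]
wrist_force: [-2.6, -0.0, 8.4]
opening: 0.258
```

>>> {"name": "apply_moves", "arguments": {
  "moves": [
    [[0.4,0,0,0,0,0,0.2],[0.9,0,0,0,0,0,0.2],[1.4,0,0,0,0,0,0.2],[1.8,0,0,0,0,0,0.2],[2.2,0,0,0,0,0,0.2],[2.6,0,0,0,0,0,0.2],[2.9,0,0,0,0,0,0.2],[2.9,0,0,0,0,0,0.2]]
  ]
}}

```text
time_s: 15.1
eef_pos: [0.6304, -0.0531, 0.0515]
eef_rot: [-0.001, 0.999, -0.037, -0.001]
wrist_force: [-2.7, 1.0, 8.0]
opening: 0.254
```

>>> {"name": "apply_moves", "arguments": {
  "moves": [
    [[0.2,0,0,0,0,0,0.2],[0.4,0,0,0,0,0,0.2],[0.6,0,0,0,0,0,0.2],[0.6,0,0,0,0,0,0.2]]
  ]
}}

```text
time_s: 15.5
eef_pos: [0.6361, -0.0535, 0.0515]
eef_rot: [-0.001, 0.999, -0.037, -0.002]
wrist_force: [-3.1, 0.1, 7.7]
opening: 0.256
```

>>> {"name": "apply_moves", "arguments": {
  "moves": [
    [[0.1,0,0,0,0,0,0.2],[0.2,0,0,0,0,0,0.2],[0.2,0,0,0,0,0,0.2]]
  ]
}}

```text
time_s: 15.8
eef_pos: [0.6378, -0.0536, 0.0514]
eef_rot: [-0.001, 0.999, -0.037, -0.002]
wrist_force: [-4.7, 0.7, 8.9]
opening: 0.261
```

>>> {"name": "apply_moves", "arguments": {
  "moves": [
    [[0.1,0,0,0,0,0,0.2],[0.2,0,0,0,0,0,0.2],[0.2,0,0,0,0,0,0.2]]
  ]
}}

```text
time_s: 16.1
eef_pos: [0.6398, -0.0538, 0.0515]
eef_rot: [-0.001, 0.999, -0.037, -0.002]
wrist_force: [-3.6, 0.7, 9.2]
opening: 0.256
```

>>> {"name": "apply_moves", "arguments": {
  "moves": [
    [[0.1,0,0,0,0,0,0.2],[0.2,0,0,0,0,0,0.2],[0.2,0,0,0,0,0,0.2]]
  ]
}}

```text
time_s: 16.4
eef_pos: [0.6418, -0.0539, 0.0515]
eef_rot: [-0.001, 0.999, -0.037, -0.002]
wrist_force: [-3.0, 0.7, 8.2]
opening: 0.257
```

>>> {"name": "apply_moves", "arguments": {
  "moves": [
    [[0.1,0,0,0,0,0,0.2],[0.2,0,0,0,0,0,0.2],[0.2,0,0,0,0,0,0.2]]
  ]
}}

```text
time_s: 16.7
eef_pos: [0.6437, -0.0541, 0.0515]
eef_rot: [-0.001, 0.999, -0.037, -0.002]
wrist_force: [-4.2, 0.1, 9.6]
opening: 0.257
```

>>> {"name": "apply_moves", "arguments": {
  "moves": [
    [[0.1,0,0,0,0,0,0.2],[0.2,0,0,0,0,0,0.2],[0.2,0,0,0,0,0,0.2]]
  ]
}}

```text
time_s: 17.0
eef_pos: [0.6441, -0.0541, 0.0514]
eef_rot: [-0.001, 0.999, -0.037, -0.004]
wrist_force: [-10.4, -0.2, 16.0]
opening: 0.25
```

>>> {"name": "apply_moves", "arguments": {
  "moves": [
    [[0.1,0,0,0,0,0,0.2],[0.1,0,0,0,0,0,0.2]]
  ]
}}

```text
time_s: 17.2
eef_pos: [0.645, -0.0542, 0.0514]
eef_rot: [-0.001, 0.999, -0.037, -0.004]
wrist_force: [-11.4, -0.0, 15.4]
opening: 0.258
```

>>> {"name": "apply_moves", "arguments": {
  "moves": [
    [[0.1,0,0,0,0,0,0.2],[0.1,0,0,0,0,0,0.2]]
  ]
}}

```text
time_s: 17.4
eef_pos: [0.6461, -0.0542, 0.0514]
eef_rot: [-0.001, 0.999, -0.037, -0.004]
wrist_force: [-11.6, 0.4, 14.9]
opening: 0.257
```

>>> {"name": "apply_moves", "arguments": {
  "moves": [
    [[0.1,0,0,0,0,0,0.2],[0.2,0,0,0,0,0,0.2],[0.2,0,0,0,0,0,0.2]]
  ]
}}

```text
time_s: 17.7
eef_pos: [0.6481, -0.0544, 0.0514]
eef_rot: [-0.001, 0.999, -0.037, -0.004]
wrist_force: [-10.5, 0.7, 15.7]
opening: 0.255
```

>>> {"name": "apply_moves", "arguments": {
  "moves": [
    [[0.1,0,0,0,0,0,0.2],[0.2,0,0,0,0,0,0.2],[0.2,0,0,0,0,0,0.2]]
  ]
}}

```text
time_s: 18.0
eef_pos: [0.6501, -0.0545, 0.0514]
eef_rot: [-0.001, 0.999, -0.037, -0.004]
wrist_force: [-11.7, 0.2, 15.1]
opening: 0.254
```

>>> {"name": "apply_moves", "arguments": {
  "moves": [
    [[0.1,0,0,0,0,0,0.2],[0.1,0,0,0,0,0,0.2]]
  ]
}}

```text
time_s: 18.2
eef_pos: [0.6511, -0.0546, 0.0514]
eef_rot: [-0.001, 0.999, -0.037, -0.004]
wrist_force: [-11.9, 0.8, 15.0]
opening: 0.26
```

>>> {"name": "apply_moves", "arguments": {
  "moves": [
    [[0.05,0,0,0,0,0,0.2],[0.1,0,0,0,0,0,0.2],[0.1,0,0,0,0,0,0.2]]
  ]
}}

```text
time_s: 18.5
eef_pos: [0.652, -0.0547, 0.0514]
eef_rot: [-0.001, 0.999, -0.037, -0.004]
wrist_force: [-11.4, 1.1, 15.3]
opening: 0.255
```

>>> {"name": "apply_moves", "arguments": {
  "moves": [
    [[0.05,0,0,0,0,0,0.2],[0.05,0,0,0,0,0,0.2]]
  ]
}}

```text
time_s: 18.7
eef_pos: [0.6525, -0.0547, 0.0514]
eef_rot: [-0.001, 0.999, -0.037, -0.004]
wrist_force: [-11.7, 0.5, 14.7]
opening: 0.253
```

>>> {"name": "apply_moves", "arguments": {
  "moves": [
    [[0.05,0,0,0,0,0,0.2],[0.05,0,0,0,0,0,0.2]]
  ]
}}

```text
time_s: 18.9
eef_pos: [0.653, -0.0547, 0.0514]
eef_rot: [-0.001, 0.999, -0.037, -0.004]
wrist_force: [-10.6, 0.5, 15.0]
opening: 0.255
```

>>> {"name": "apply_moves", "arguments": {
  "moves": [
    [[0.05,0,0,0,0,0,0.2],[0.05,0,0,0,0,0,0.2]]
  ]
}}

```text
time_s: 19.1
eef_pos: [0.6535, -0.0548, 0.0514]
eef_rot: [-0.001, 0.999, -0.037, -0.004]
wrist_force: [-11.7, 0.7, 16.9]
opening: 0.254
```

>>> {"name": "apply_moves", "arguments": {
  "moves": [
    [[0.04,0,0,0,0,0,0.2],[0.04,0,0,0,0,0,0.2]]
  ]
}}

```text
time_s: 19.3
eef_pos: [0.6538, -0.0548, 0.0514]
eef_rot: [-0.001, 0.999, -0.037, -0.004]
wrist_force: [-11.8, 0.4, 15.8]
opening: 0.254
```

>>> {"name": "apply_moves", "arguments": {
  "moves": [
    [[0.04,0,0,0,0,0,0.2],[0.04,0,0,0,0,0,0.2]]
  ]
}}

```text
time_s: 19.5
eef_pos: [0.6538, -0.0548, 0.0514]
eef_rot: [-0.001, 0.999, -0.037, -0.005]
wrist_force: [-14.0, 0.3, 16.4]
opening: 0.254
```

>>> {"name": "apply_moves", "arguments": {
  "moves": [
    [[0.03,0,0,0,0,0,0.2],[0.03,0,0,0,0,0,0.2]]
  ]
}}

```text
time_s: 19.7
eef_pos: [0.6538, -0.0548, 0.0514]
eef_rot: [-0.001, 0.999, -0.037, -0.005]
wrist_force: [-14.3, 0.7, 17.1]
opening: 0.257
```

>>> {"name": "apply_moves", "arguments": {
  "moves": [
    [[0.03,0,0,0,0,0,0.2],[0.03,0,0,0,0,0,0.2]]
  ]
}}

```text
time_s: 19.9
eef_pos: [0.6538, -0.0548, 0.0514]
eef_rot: [-0.001, 0.999, -0.037, -0.005]
wrist_force: [-15.1, 0.6, 18.6]
opening: 0.257
```

>>> {"name": "apply_moves", "arguments": {
  "moves": [
    [[-0.08,0,0,0,0,0,0.2],[-0.08,0,0,0,0,0,0.2]]
  ]
}}

```text
time_s: 20.1
eef_pos: [0.6538, -0.0548, 0.0514]
eef_rot: [-0.001, 0.999, -0.037, -0.004]
wrist_force: [-11.2, 1.0, 15.9]
opening: 0.255
```

>>> {"name": "apply_moves", "arguments": {
  "moves": [
    [[0,0,0,0,0,0,0.45],[0,0,0,0,0,0,0.45],[0,0,0,0,0,0,0.45],[0,0,-1,0,0,0,0.45],[0,0,-3,0,0,0,0.45],[0,0,-6,0,0,0,0.45],[0,0,-9,0,0,0,0.45],[0,0,-10,0,0,0,0.45]]
  ]
}}

```text
time_s: 20.9
eef_pos: [0.6592, -0.0566, 0.1557]
eef_rot: [0.001, 0.999, -0.037, 0.003]
wrist_force: [-0.0, 0.3, 1.3]
opening: 0.45
```

>>> {"name": "apply_moves", "arguments": {
  "moves": [
    [[-3,4,-3,0,0,0,0.45],[-7,8,-6,0,0,0,0.45],[-11,12,-8,0,0,0,0.45],[-15,16,-8,0,0,0,0.45],[-19,19,-8,0,0,0,0.45],[-22,22,-8,0,0,0,0.45],[-24,24,-8,0,0,0,0.45],[-24,24,-8,0,0,0,0.45]]
  ]
}}

```text
time_s: 21.7
eef_pos: [0.3965, -0.2803, 0.2312]
eef_rot: [0.0, 0.999, -0.04, -0.001]
wrist_force: [0.5, 0.5, 0.1]
opening: 0.452
```

```bash
python3 -c "
from h import *
import cv2
a=camera('top')[:,:,::-1];b=camera('scene')[:,:,::-1]
cv2.imwrite('pics/topF.png',a)
v=[cv2.resize(i,(400,400),interpolation=cv2.INTER_CUBIC) for i in (a[120:240,240:360],b[150:270,160:280])]
cv2.imwrite('pics/v6.png',np.hstack(v))
hsv=cv2.cvtColor(np.ascontiguousarray(a),cv2.COLOR_BGR2HSV);W=np.zeros(a.shape[:2],np.uint8); W[125:230,250:340]=1
wh=((hsv[...,2]>150)&(hsv[...,1]<40)).astype(np.uint8)*W
N,L,S,C=cv2.connectedComponentsWithStats(wh,connectivity=4)
for i in range(1,N):
    if 100<S[i,4]<1500: print(S[i],rect('top',(L==i).astype(np.uint8),.028))
print(get_obs()['eef_pos'],get_obs()['time_s'])"
```

```text
[284 149  22  23 407] ((654.0420532226562, -55.3948974609375), (64.2044677734375, 64.92671966552734), 85.81182861328125)
[258 169  23  23 392] ((590.3436279296875, 20.736255645751953), (64.7218246459961, 64.06591033935547), 85.78715515136719)
[279 195  23  23 397] ((511.9143981933594, -45.53947067260742), (64.2039566040039, 64.36944580078125), 85.80980682373047)
[ 0.39891292 -0.27855467  0.23124769] 21.8
```

View pics/v6.png

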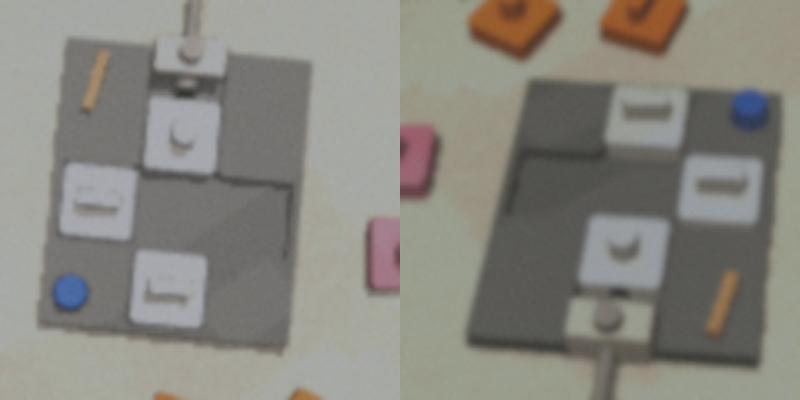

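The top view puts the round one against the doser with the button in, at (654.0,-55.4) mm, which agrees with the touch reading. The blocker at (511.9,-45.5) is 2–4 mm short of its end wall, so it must have moved back when I released it. I'll nudge it home with shut fingers and no grip.

```bash
python3 -c "
from h import *
print(row(541.8,-47.7,130,-4.13))"
```

```text
(array([ 12.46, -24.12,  10.12]), array([-0.   ,  0.001, -0.006]), 't', 21.8, 'tcp', array([ 398.9, -278.6,  231.2]), 'F', array([ 0.7,  0.5, -1.1]), 'open', 0.452)
```

>>> {"name": "apply_moves", "arguments": {
  "moves": [
    [[12.5,-24.1,0,0,0,0,0],[12.5,-24.1,0,0,0,0,0],[12.5,-24.1,5,0,0,0,0],[12.5,-24.1,10,0,0,0,0],[12.5,-24.1,10,0,0,0,0],[12.5,-24.1,10,0,0,0,0],[12.5,-24.1,10,0,0,0,0],[12.5,-24.1,10,0,0,0,0]]
  ]
}}

```text
time_s: 22.6
eef_pos: [0.5421, -0.0439, 0.1298]
eef_rot: [-0.001, 0.999, -0.035, -0.002]
wrist_force: [1.3, -0.2, 0.3]
opening: -0.002
```

```bash
python3 -c "
from h import *
print(row(541.8,-47.7,53,-4.13))"
```

```text
(array([0.02, 0.39, 7.68]), array([-0.001,  0.004,  0.002]), 't', 22.6, 'tcp', array([542.1, -43.9, 129.8]), 'F', array([ 1.3, -0.2,  0.3]), 'open', -0.002)
```

>>> {"name": "apply_moves", "arguments": {
  "moves": [
    [[0,0.2,1.5,0,0,0,0],[0,0.2,3.5,0,0,0,0],[0,0.2,5.5,0,0,0,0],[0,0.2,7,0,0,0,0],[0,0.2,7.6,0,0,0,0],[0,0.2,7.6,0,0,0,0],[0,0.2,7.6,0,0,0,0]]
  ]
}}

```text
time_s: 23.3
eef_pos: [0.5427, -0.0491, 0.056]
eef_rot: [0.0, 0.999, -0.037, 0.0]
wrist_force: [-0.0, -0.8, 0.2]
opening: -0.001
```

>>> {"name": "apply_moves", "arguments": {
  "moves": [
    [[-0.2,0,0,0,0,0,0],[-0.4,0,0,0,0,0,0],[-0.6,0,0,0,0,0,0],[-0.8,0,0,0,0,0,0],[-0.9,0,0,0,0,0,0],[-1,0,0,0,0,0,0],[-1,0,0,0,0,0,0]]
  ]
}}

```text
time_s: 24.0
eef_pos: [0.532, -0.0478, 0.0553]
eef_rot: [-0.0, 0.999, -0.037, -0.001]
wrist_force: [-0.7, -0.1, -0.1]
opening: 0.003
```

>>> {"name": "apply_moves", "arguments": {
  "moves": [
    [[-0.1,0,0,0,0,0,0],[-0.1,0,0,0,0,0,0]]
  ]
}}

```text
time_s: 24.2
eef_pos: [0.5311, -0.0478, 0.0553]
eef_rot: [-0.0, 0.999, -0.037, -0.001]
wrist_force: [0.8, -0.2, -0.0]
opening: 0.004
```

>>> {"name": "apply_moves", "arguments": {
  "moves": [
    [[-0.1,0,0,0,0,0,0],[-0.1,0,0,0,0,0,0]]
  ]
}}

```text
time_s: 24.4
eef_pos: [0.53, -0.0477, 0.0553]
eef_rot: [-0.0, 0.999, -0.037, -0.001]
wrist_force: [0.0, -0.1, 0.6]
opening: -0.0
```

>>> {"name": "apply_moves", "arguments": {
  "moves": [
    [[-0.1,0,0,0,0,0,0],[-0.1,0,0,0,0,0,0]]
  ]
}}

```text
time_s: 24.6
eef_pos: [0.529, -0.0476, 0.0553]
eef_rot: [-0.0, 0.999, -0.037, -0.001]
wrist_force: [0.4, -0.2, -0.0]
opening: 0.003
```

>>> {"name": "apply_moves", "arguments": {
  "moves": [
    [[-0.05,0,0,0,0,0,0],[-0.1,0,0,0,0,0,0],[-0.1,0,0,0,0,0,0]]
  ]
}}

```text
time_s: 24.9
eef_pos: [0.5281, -0.0476, 0.0554]
eef_rot: [-0.0, 0.999, -0.037, -0.0]
wrist_force: [-0.0, 0.4, 0.4]
opening: 0.004
```

>>> {"name": "apply_moves", "arguments": {
  "moves": [
    [[-0.05,0,0,0,0,0,0],[-0.1,0,0,0,0,0,0],[-0.1,0,0,0,0,0,0]]
  ]
}}

```text
time_s: 25.2
eef_pos: [0.5271, -0.0475, 0.0553]
eef_rot: [-0.0, 0.999, -0.037, -0.001]
wrist_force: [0.2, 0.5, -0.8]
opening: 0.001
```

>>> {"name": "apply_moves", "arguments": {
  "moves": [
    [[-0.05,0,0,0,0,0,0],[-0.05,0,0,0,0,0,0]]
  ]
}}

```text
time_s: 25.4
eef_pos: [0.5266, -0.0474, 0.0553]
eef_rot: [-0.0, 0.999, -0.037, -0.001]
wrist_force: [-0.3, -0.5, -0.3]
opening: 0.003
```

>>> {"name": "apply_moves", "arguments": {
  "moves": [
    [[-0.05,0,0,0,0,0,0],[-0.05,0,0,0,0,0,0]]
  ]
}}

```text
time_s: 25.6
eef_pos: [0.5263, -0.0475, 0.0554]
eef_rot: [0.0, 0.999, -0.037, -0.0]
wrist_force: [0.5, -0.1, 0.6]
opening: -0.001
```

>>> {"name": "apply_moves", "arguments": {
  "moves": [
    [[-0.05,0,0,0,0,0,0],[-0.05,0,0,0,0,0,0]]
  ]
}}

```text
time_s: 25.8
eef_pos: [0.5261, -0.0474, 0.0555]
eef_rot: [0.0, 0.999, -0.037, 0.0]
wrist_force: [3.0, 0.2, -0.8]
opening: 0.006
```

>>> {"name": "apply_moves", "arguments": {
  "moves": [
    [[-0.05,0,0,0,0,0,0],[-0.05,0,0,0,0,0,0]]
  ]
}}

```text
time_s: 26.0
eef_pos: [0.5259, -0.0475, 0.0557]
eef_rot: [0.0, 0.999, -0.037, 0.0]
wrist_force: [3.9, 0.2, -1.3]
opening: -0.003
```

>>> {"name": "apply_moves", "arguments": {
  "moves": [
    [[-0.05,0,0,0,0,0,0],[-0.05,0,0,0,0,0,0]]
  ]
}}

```text
time_s: 26.2
eef_pos: [0.5258, -0.0475, 0.056]
eef_rot: [0.0, 0.999, -0.037, 0.001]
wrist_force: [5.1, 0.7, 0.1]
opening: 0.003
```

>>> {"name": "apply_moves", "arguments": {
  "moves": [
    [[0.3,0,0,0,0,0,0],[0.8,0,0,0,0,0,0],[1,0,-1,0,0,0,0],[1,0,-4,0,0,0,0],[1,0,-8,0,0,0,0],[1,0,-10,0,0,0,0]]
  ]
}}

```text
time_s: 26.8
eef_pos: [0.5359, -0.0484, 0.159]
eef_rot: [0.001, 0.999, -0.037, 0.001]
wrist_force: [1.5, -0.6, -0.0]
opening: 0.0
```

>>> {"name": "apply_moves", "arguments": {
  "moves": [
    [[-3,4,-3,0,0,0,0],[-6,8,-6,0,0,0,0],[-9,12,-8,0,0,0,0],[-12,16,-8,0,0,0,0],[-14,20,-8,0,0,0,0],[-15,24,-8,0,0,0,0],[-15,24,-8,0,0,0,0]]
  ]
}}

```text
time_s: 27.5
eef_pos: [0.3652, -0.2808, 0.2367]
eef_rot: [0.001, 0.999, -0.04, -0.001]
wrist_force: [0.7, 0.7, -0.3]
opening: 0.001
```

```bash
python3 -c "
from h import *
import cv2
a=camera('top')[:,:,::-1];b=camera('scene')[:,:,::-1]
v=[cv2.resize(i,(400,400),interpolation=cv2.INTER_CUBIC) for i in (a[120:240,240:360],b[150:270,160:280])]
cv2.imwrite('pics/v7.png',np.hstack(v))
hsv=cv2.cvtColor(np.ascontiguousarray(a),cv2.COLOR_BGR2HSV);W=np.zeros(a.shape[:2],np.uint8); W[125:230,250:340]=1
wh=((hsv[...,2]>150)&(hsv[...,1]<40)).astype(np.uint8)*W
N,L,S,C=cv2.connectedComponentsWithStats(wh,connectivity=4)
for i in range(1,N):
    if 100<S[i,4]<1500: print(S[i],rect('top',(L==i).astype(np.uint8),.028))
print(get_obs()['eef_pos'],get_obs()['time_s'])"
```

```text
[284 149  22  23 401] ((654.177734375, -55.40483093261719), (64.2044677734375, 64.6135025024414), 85.81182861328125)
[258 169  23  23 389] ((590.53173828125, 20.72957992553711), (64.42304992675781, 63.9556999206543), 85.16710662841797)
[279 195  23  23 394] ((511.9117736816406, -45.546321868896484), (63.640830993652344, 64.3628158569336), 85.81350708007812)
[ 0.36669935 -0.27724036  0.23587033] 27.6
```

View pics/v7.png

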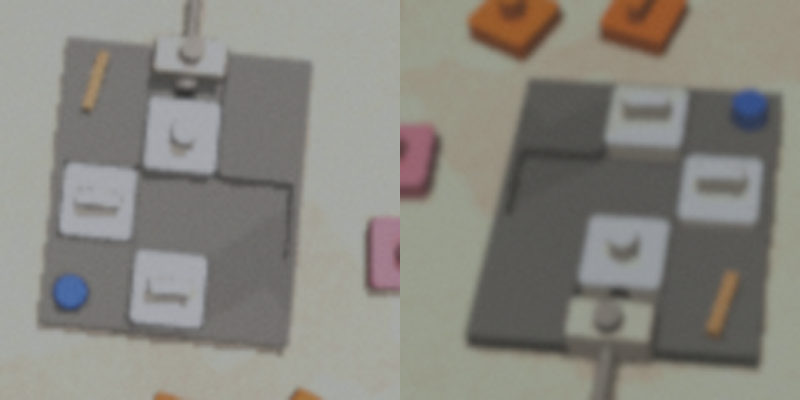

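```bash
python3 -c "
from bench import *
print(hand_in())"
```

```text
the job is handed in; nothing more can be done
None
```

I slid the bar-handled blocker home into the near bay. Then I slid the round-knobbed cartridge into the middle and on into the doser's button, let go of both, and handed the job in at about 27.6 s.

- **Blocker:** it came up hard with the tool at x = 508.2 mm, at about 7.6 N. Later I touched it again with shut fingers, and it came up hard at the matching spot and did not move. I did this because the top camera showed it at 511.9 mm, which made it look 3–4 mm short. The two touches agree with each other, so I took the camera reading as biased. That is the one check that disagreed. The second touch came after the button was pressed and reached about 5 N. The tool rose about 0.7 mm during it.
- **Button:** the round cartridge met it at a tool x of about 644 mm and came up hard at 653.8 mm, about 9.9 mm later. The wrist read about 11.5 N through the stroke and peaked at 15.1 N at the stop. The top camera showed the cartridge at 654.1 mm after release, in agreement.
- **Everything else:** the spare stayed within 0.5 mm of where it started. The cap, peg and look-alikes near the tray look unmoved in the last pictures. I did not re-check the bottles, jar, brush or measuring cup, but the arm did not go near them.

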